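Show a sample tube to the inspection camera beside its reference bottle

TASK

Get the red-capped tube inspected against its reference: first set the blue-capped bottle gently upright in the middle of the small raised pedestal beside the camera, and let go of it. Then draw the red-capped tube out of the block and hold it in the air, cap up, with its middle 120 mm in front of the camera's lens on the line of sight (above the white dot) and its cap leaning away from the camera so that it stands square to that line of sight; finish holding it still there, do not put it down. Do not bump the camera, and leave the other tubes, the white-capped bottle and everything else where they are.

Things in the scene. Friction and masses are not known exactly. Their poses are not given: they have to be found in the camera images.
- blue_cap_bottle: small white reagent bottle with a blue screw cap, 60 mm tall; body 31 mm in diameter up to a height of 49 mm, cap 21 mm in diameter above that; about 30 g, loose, standing upright on the worktop. Origin: centre of its underside, z up along the bottle.
- white_cap_bottle: bystander: a like bottle with a white cap, 31 mm in diameter, 75 mm tall, loose on the worktop. Origin: centre of its underside. The two bottles may stand in either place.
- red_tube: sample tube with a red cap, 82 mm long, glass 13 mm and cap 15 mm in diameter (top 20 mm; the uppermost 8 mm give no hold, grip lower), 12 g. Stands loosely upright in one of the block's holes, foot 6 mm above the worktop, 48 mm showing. Origin: centre of its foot; z runs along the tube to the cap.
- red_tube_mid (a point): the middle of the red-capped tube, 41 mm from its foot on its axis.
- yellow_tube: bystander: like tube with a yellow cap in another hole of the block.
- blue_tube: bystander: like tube with a blue cap in another hole of the block.
- tube_block: fixed white block, 50 mm (x) by 150 mm (y) by 40 mm high, with three round holes 15 mm in diameter and 34 mm deep in a row along its y axis, 50 mm apart, the middle one in its centre. Which tube is in which hole varies. Origin: centre of its underside.
- camera_stand: fixed grey stand. Origin: on the worktop straight below the focus point, where a white dot is; at yaw 0 the camera looks to -x; z up. Base plate 10 mm thick: x -43 to 170, y -35 to 35 mm, and at x -43 to 43 on to y -130 mm. Column for the camera at x 152 mm; slim post with the black pedestal at x 0, y -100 mm.
- camera_head: fixed grey camera, 46x42 mm, 74 mm long, with a black lens 40 mm wide. Origin: centre of the lens front, 230 mm above the worktop. Line of sight: its -x axis, 30 degrees downward. Its z axis is square to that, 30 degrees from vertical, upper end leaning away from the camera: the tube's axis shall lie along it, cap up; turning about the tube's own axis is free.
- focus (a point): the focus point in free air, 120 mm in front of the lens along the line of sight, 170 mm above the worktop and straight above the white dot: the middle of the red-capped tube is to be held here. Axes as camera_head.
- pedestal_top (a point): centre of the top of the pedestal, a flat disc 38 mm in diameter, 110 mm above the worktop, fixed on the stand.
- tally_counter: bystander: a small round chrome hand counter, 62 by 72 by 25 mm, loose on the worktop to the right. Origin: centre of its underside.
There are look-alikes about, which are no part of the job. What is shaped like the blue_cap_bottle but pink is not meant.

How it is judged:
On the way, in this order (a step that is already met when the one before it is completed fails the run):
1. the blue-capped bottle stands upright in the middle of the pedestal, let go, while the red-capped tube is still in the block (horizontal distance between blue_cap_bottle and pedestal_top below 0.013 m and z of blue_cap_bottle in the frame of pedestal_top between -0.004 and 0.006 m and angle between blue_cap_bottle's own z axis and vertical below 0.1 rad and contact force between blue_cap_bottle and the fingers below 0.05 N and linear speed of blue_cap_bottle below 0.03 m/s and z of red_tube in the frame of tube_block below 0.02 m and angle between red_tube's own z axis and vertical below 0.2 rad), for 0.3 s.
2. the red-capped tube is drawn out of the block and held clear of it (z of red_tube in the frame of tube_block above 0.05 m and contact force between red_tube and the fingers above 0.3 N), for 0.1 s.
At the end, for the whole second after the job is handed in: The fingers alone hold the red-capped tube still, cap up, its middle within 22 mm of the focus and its axis within 0.2 rad of the camera's z; the blue-capped bottle stands free and upright within 13 mm of the pedestal's centre; other tubes in their holes, other things within 30 mm of their starts (distance between red_tube_mid and focus below 0.022 m and angle between the z axis of red_tube and the z axis of camera_head, either way round below 0.2 rad and angle between red_tube's own z axis and vertical below 0.9 rad and height (world z) of red_tube above 0.1 m and contact force between red_tube and the fingers above 0.3 N and contact force between red_tube and camera_stand below 0.05 N and contact force between red_tube and blue_cap_bottle below 0.05 N and linear speed of red_tube below 0.04 m/s and angular speed of red_tube below 0.4 rad/s and horizontal distance between blue_cap_bottle and pedestal_top below 0.013 m and z of blue_cap_bottle in the frame of pedestal_top between -0.004 and 0.006 m and angle between each of blue_cap_bottle, white_cap_bottle's own z axis and vertical below 0.1 rad and contact force between blue_cap_bottle and the fingers below 0.05 N and linear speed of blue_cap_bottle below 0.03 m/s and z of each of yellow_tube, blue_tube in the frame of tube_block below 0.02 m and angle between each of yellow_tube, blue_tube's own z axis and vertical below 0.2 rad and distance of each of white_cap_bottle, tally_counter from where it was at the start of the episode below 0.03 m); the arm keeps its last pose, push and grip.
It fails at once if the camera is bumped (more than 5 N) (contact force between anything else and camera_head above 5 N).
It fails at once if the blue-capped bottle is dropped or knocked over (faster than 0.4 m/s out of the fingers, or tilted more than 0.8 rad) ((linear speed of blue_cap_bottle above 0.4 m/s and contact force between blue_cap_bottle and the fingers below 0.01 N) or angle between blue_cap_bottle's own z axis and vertical above 0.8 rad).
It fails at once if another tube is pulled out of the block, or the white-capped bottle or the counter is pushed more than 30 mm or the bottle knocked over (z of any of yellow_tube, blue_tube in the frame of tube_block above 0.035 m or distance of any of white_cap_bottle, tally_counter from where it was at the start of the episode above 0.03 m or angle between white_cap_bottle's own z axis and vertical above 0.5 rad).
It also fails if it takes over 54 s, if anything falls off the work surface, if the arm or the gripper's body presses on something with over 40 N, if the wrist force passes 120 N, or if a joint passes its speed limit or range.

ROBOT

A 7-joint arm with a two-finger parallel gripper is mounted at the origin on a cart in front of the work surface, level with it; the furniture and walls round the work are solid. World frame = base frame: x ahead of the robot, y to its left, z up, the work surface at z = 0. Lengths are in m, angles in rad, forces in N, time in s.
With the tool pointing down it reaches from about 0.4 to 0.85 m from the base axis. Payload 4.5 kg.
Tool frame: the origin (TCP) lies between the finger pads; the fingertips stand 14 mm ahead of it and the grasp point (between the pads) lies 5 mm behind it; x points along the fingers, z is the direction in which the jaws open and shut, and the axes are right-handed (so a half turn about x gives the same grasp; the last joint's range is limited). The gripper opens to 88 mm and grips with 3 to 60 N. Pads are 18 mm wide; open, the fingers measure 123 mm over their backs; the gripper's body (75 mm by 187 mm) begins 45 mm behind the grasp point.
Start: joints at [0.034, 0.689, -0.195, 1.565, 0.157, 0.902, -0.215], TCP at [0.625, 0, 0.253] pointing down, gripper open.
Joint ranges: [-3.01, 3.01], [-0.46, 2.08], [-1.47, 1.51], [0.13, 2.56], [-1, 4.14], [0.04, 2.09], [-2.66, 2.66]. Speed limits (rad/s): [2.57, 2.57, 3.14, 3.14, 3.14, 3.14, 3.14].

INTERFACE

Orientations are given as a unit quaternion [x, y, z, w].
In Python, from plant import r, cams gives the robot as it stands.
- The arm moves only by the tool apply_moves, never from a script. Its arguments are lists of equal length, an entry for each row: "travel": the shift along the world's x, y, z in cm, a list of three; "roll": the turn about the world's z in degrees; "gripper": the finger opening in cm, from 0 to 8.81. In form: {"travel": [[x, y, z], ...], "roll": [roll, ...], "gripper": [gripper, ...]}. A call has exactly 8 rows; each row is the pose to reach, as a shift and turn from the pose commanded when the call began; what a row does not reach only later rows make up. A row lasts 1/12 s, in which the tool goes at most 41.7 mm and 7.16 degrees, less where a joint would pass 70% of its speed; a pose out of reach is approached as far as the arm can. A call with a gripper value outside its range is refused whole. The fingers move at their own pace and stop on an object; "newtons" is the grip in N (left out, the last holds). Time passes only in rows, so rows that repeat a pose let the fingers close, or fill a call up. It gives the time, the measured TCP pose, the force and the opening at its end, in the units of the state.
- r.get_state(): the state, without advancing time (a new reading comes with each control period).
- cams.snapshot(name): name is "scene" or "side" or "wrist"; returns a dict with "image" (480x640x3 uint8, red, green, blue), "fx", "fy", "cx", "cy" (pixels), "R" (3x3) and "t" (3): a world point X has camera coordinates R X + t. Camera axes: x right, y down, z forward; pixel columns grow to the right and rows downward; lengths in m; the calibration is good to about 2 mm. A picture is of the moment at which its call begins. There is no depth.
- r.finish_job(): hands the job in, once; it reports no verdict.
The state is a dict: "clock": time; "q": joint angles; "qd": joint speeds; "joint_torque": joint torques, N m; "tool_pos": TCP position; "eef_rot": TCP orientation; "contact_force": force on the tool from outside, world axes, zero at the start; "moment": the same for the moment, N m; "opening": opening from 0.0 (shut) to 1.0 (fully open).
Only numpy, scipy, OpenCV 4.12 (cv2) and the standard library are available. Lean on these libraries where they do the work, as an engineer would, in place of code of your own. Each camera call takes 0.05 s, during which the arm holds its last target. There are 200 camera calls.

## Working session

There is one attempt and no reset: what is moved stays moved. The work goes in short steps, Python scripts to look and compute and a tool call to move; the robot and the scene stay as the last step left them, time stands still between calls to the robot, and variables do not carry over. Pictures are saved under pics/ and viewed, about 8 in all and at most 12, crops included, and the job is handed in when it is done.

Besides the shell and the picture viewer there is one more tool, called after ">>>" as name(argument=value, ...) on one line, values as JSON. apply_moves: Moves the arm, as the interface text tells. Its arguments: {"type":"object","properties":{"travel":{"type":"array","items":{"type":"array","items":{"type":"number"}}},"roll":{"type":"array","items":{"type":"number"}},"gripper":{"type":"array","items":{"type":"number"}},"newtons":{"type":"number"}},"required":["travel","roll","gripper"]}

```bash
mkdir -p pics; python3 - <<'E'
from plant import r,cams
import cv2,pickle,numpy as np
s=r.get_state();print({k:np.round(s[k],3) for k in('clock','tool_pos','eef_rot','opening','contact_force')})
d={n:cams.snapshot(n) for n in('scene','side','wrist')}
pickle.dump(d,open('s0.pkl','wb'))
for n in d:
  print(n,d[n]['fx'],d[n]['cx'],d[n]['cy'],'pos',np.round(-np.array(d[n]['R']).T@d[n]['t'],3))
  cv2.imwrite(f'pics/{n}0.png',d[n]['image'][:,:,::-1])
E
```

```text
{'clock': np.float64(0.0), 'tool_pos': array([ 0.624, -0.   ,  0.252]), 'eef_rot': array([-0.   ,  0.708, -0.   ,  0.706]), 'opening': np.float64(1.001), 'contact_force': array([0.165, 0.144, 0.278])}
scene 498.36459502887624 315.07783420752764 240.9529932417307 pos [-0.277  0.633  0.96 ]
side 433.83619459711855 325.62936093666985 238.47049839271756 pos [ 0.471 -0.755  0.801]
wrist 372.3092084756401 326.86864497944595 238.5734220580966 pos [0.624 0.077 0.385]
```

View pics/scene0.png

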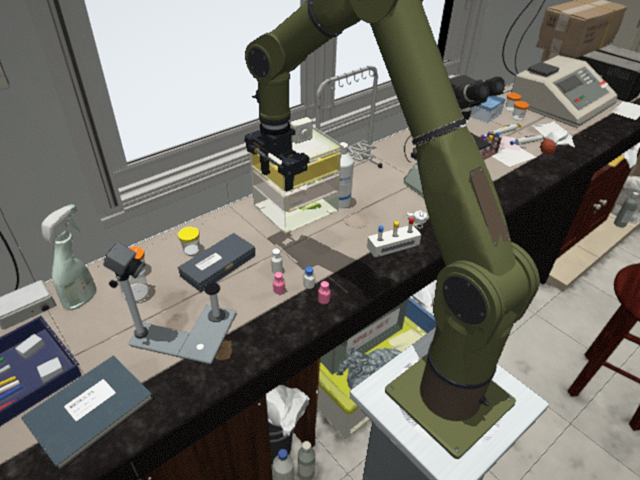

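View pics/side0.png

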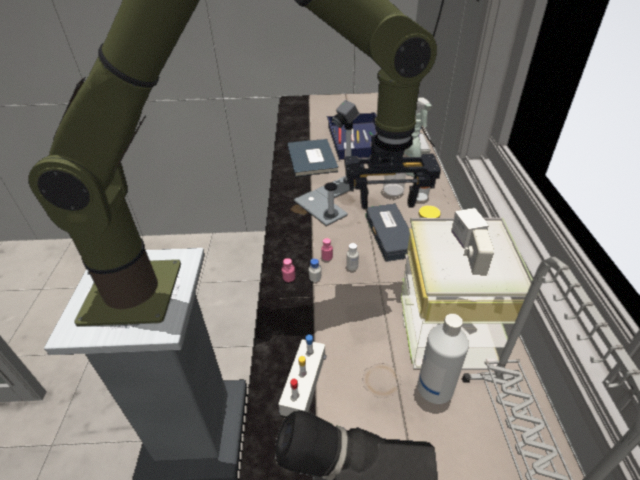

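Both views agree. The blue-capped bottle is at scene (309,277) and side (315,270), with two pink look-alikes and the white-capped bottle beside it. Tubes: red is at scene (411,220) and side (294,384). The dot is near scene (200,347) and the pedestal near scene (213,290). I'll confirm these in one enlarged composite.

```bash
python3 - <<'E'
import pickle,cv2,numpy as np
d=pickle.load(open('s0.pkl','rb'))
def c(n,x,y,w,h,W,H): return cv2.resize(d[n]['image'][y:y+h,x:x+w,::-1],(W,H),interpolation=cv2.INTER_CUBIC)
a=np.hstack([c('scene',265,240,80,60,266,300),c('scene',360,205,80,60,266,300),c('scene',95,235,150,130,268,300)])
b=np.hstack([c('side',275,235,90,60,266,300),c('side',270,325,70,90,266,300),c('side',280,90,90,140,268,300)])
cv2.imwrite('pics/c1.png',np.vstack([a,b]))
E
```

```text
(no output)
```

View pics/c1.png

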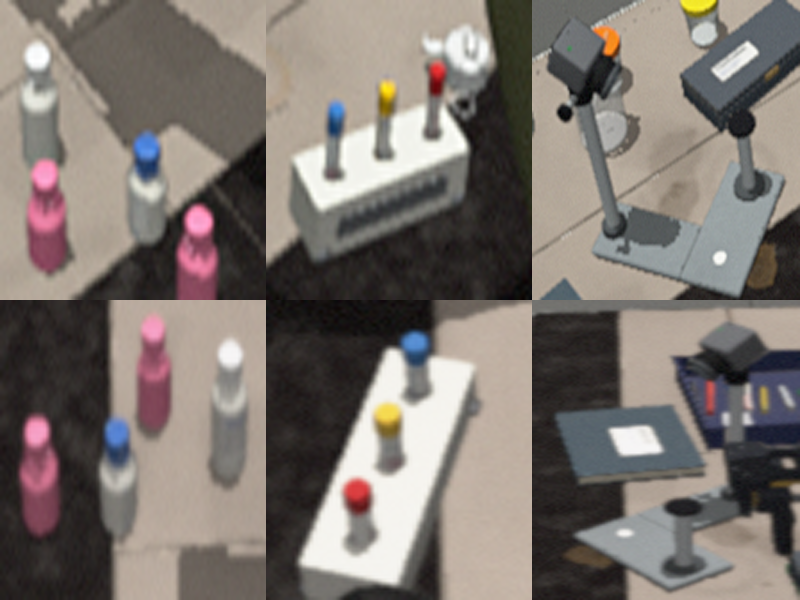

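```bash
cat > h.py <<'E'
import pickle,numpy as np
d=pickle.load(open('s0.pkl','rb'))
def ray(c,p):
    R=np.array(c['R']);o=-R.T@np.array(c['t'])
    return o,R.T@np.array([(p[0]-c['cx'])/c['fx'],(p[1]-c['cy'])/c['fy'],1])
def atz(c,p,z):
    o,v=ray(c,p);return o+v*(z-o[2])/v[2]
def tri(a,b):
    (o,u),(q,v)=a,b
    s=np.linalg.lstsq(np.c_[u,-v],q-o,rcond=None)[0]
    A,B=o+u*s[0],q+v*s[1];return (A+B)/2,np.linalg.norm(A-B)
E
python3 - <<'E'
from h import *
P={'bottle_top':((309.2,268.5),(314.6,261.5),.06),'bottle_foot':((309.4,286.5),(314.9,280),0.004),
'blue':((381.4,226.6),(309.2,337.3),.088),'yel':((396.7,222.4),(302.1,358.6),.088),'red':((411.7,218.6),(293.9,381.5),.088),
'dot':((200.2,346.8),(311.2,198.7),.01),'ped':((212,286.3),(330.7,187),.11)}
for k,(a,b,z) in P.items():
  X,e=tri(ray(d['scene'],a),ray(d['side'],b));print(k,np.round(X,4),'gap',round(e,4),'scene@z',np.round(atz(d['scene'],a,z)[:2],4),'side@z',np.round(atz(d['side'],b,z)[:2],4))
E
```

```text
bottle_top [0.4604 0.022  0.0579] gap 0.0003 scene@z [0.4589 0.0234] side@z [0.4603 0.0197]
bottle_foot [ 0.4588  0.0219 -0.0079] gap 0.0 scene@z [0.4497 0.0294] side@z [0.459  0.0105]
blue [ 0.4448 -0.2267  0.0867] gap 0.0021 scene@z [ 0.4426 -0.2256] side@z [ 0.4458 -0.227 ]
yel [ 0.431  -0.2751  0.0866] gap 0.0016 scene@z [ 0.429  -0.2738] side@z [ 0.4317 -0.2756]
red [ 0.4163 -0.3227  0.0864] gap 0.0012 scene@z [ 0.4144 -0.321 ] side@z [ 0.4169 -0.3233]
dot [0.4539 0.3586 0.0079] gap 0.0013 scene@z [0.4515 0.359 ] side@z [0.4545 0.3562]
ped [0.5142 0.2754 0.1073] gap 0.0041 scene@z [0.5143 0.2768] side@z [0.5124 0.269 ]
```

```bash
python3 - <<'E'
from h import *
B=np.array([.4604,.021])
for k,a,b in(('pinkA',(278.5,273),(326.4,240)),('pinkB',(325.2,282),(287.5,260)),('white',(276.4,250),(353.1,244.5))):
  X,e=tri(ray(d['scene'],a),ray(d['side'],b));v=X[:2]-B;print(k,np.round(X,3),round(e,4),'dist',np.hypot(*v).round(3),'dir',np.degrees(np.arctan2(v[1],v[0])).round())
E
```

```text
pinkA [0.493 0.097 0.062] 0.0014 dist 0.083 dir 67.0
pinkB [0.393 0.025 0.063] 0.0014 dist 0.068 dir 176.0
white [0.558 0.058 0.076] 0.0018 dist 0.104 dir 21.0
```

>>> apply_moves(travel=[[-3,0.5,0],[-6,1,0],[-9,1.5,0],[-12,2.1,0],[-15,2.1,0],[-16.4,2.1,-2],[-16.4,2.1,-5],[-16.4,2.1,-8]], roll=[-7,-14,-21,-28,-35,-42,-49,-56], gripper=[5.5,5.5,5.5,5.5,5.5,5.5,5.5,5.5], newtons=12)

```text
clock: 0.82
tool_pos: [0.4608, 0.0211, 0.1729]
eef_rot: [0.334, 0.623, -0.333, 0.624]
contact_force: [-0.0, 0.9, -0.2]
opening: 0.62
```

```bash
cat > look.py <<'E'
import sys,cv2,pickle,numpy as np
from plant import r,cams
def snap(n,f):
    c=cams.snapshot(n);pickle.dump(c,open(f'{f}.pkl','wb'));cv2.imwrite(f'pics/{f}.png',c['image'][:,:,::-1]);return c
def st():
    s=r.get_state();print({k:np.round(s[k],4) for k in('clock','tool_pos','eef_rot','opening','contact_force')})
E
python3 - <<'E'
from look import *
st();snap('wrist','w1');st()
E
```

```text
{'clock': np.float64(0.8167), 'tool_pos': array([0.4608, 0.0211, 0.1729]), 'eef_rot': array([ 0.3341,  0.6225, -0.3332,  0.6243]), 'opening': np.float64(0.6203), 'contact_force': array([-0.0121,  0.9255, -0.2224])}
{'clock': np.float64(0.8667), 'tool_pos': array([0.4583, 0.0211, 0.1678]), 'eef_rot': array([ 0.3335,  0.6245, -0.3367,  0.6208]), 'opening': np.float64(0.6253), 'contact_force': array([-0.6885,  1.201 , -3.4577])}
```

View pics/w1.png

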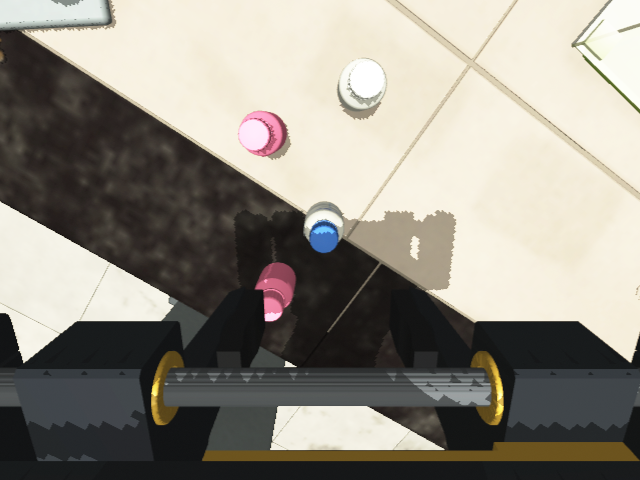

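The wrist view shows the blue cap at (324,236), and pink at (270,300) to the left of it, beneath the left finger. I'll localise both.

```bash
python3 - <<'E'
from h import *
from look import snap,st
c=pickle.load(open('w1.pkl','rb'))
print(atz(c,(324,236),.06),atz(c,(270,306),.06),atz(c,(256,135),.06))
st();c=snap('wrist','w2');st()
import cv2
hsv=cv2.cvtColor(c['image'],cv2.COLOR_RGB2HSV)
m=cv2.inRange(hsv,(100,120,60),(125,255,255));n,l,s,ct=cv2.connectedComponentsWithStats(m);i=1+np.argmax(s[1:,4]);print(s[i],ct[i],atz(c,ct[i],.058))
E
```

```text
[0.46174674 0.0232943  0.06      ] [0.39509064 0.02657275 0.06      ] [0.4937401  0.09639732 0.06      ]
{'clock': np.float64(0.8667), 'tool_pos': array([0.4583, 0.0211, 0.1678]), 'eef_rot': array([ 0.3335,  0.6245, -0.3367,  0.6208]), 'opening': np.float64(0.6253), 'contact_force': array([-0.6885,  1.201 , -3.4577])}
{'clock': np.float64(0.9167), 'tool_pos': array([0.4584, 0.0211, 0.1699]), 'eef_rot': array([ 0.3302,  0.6265, -0.3336,  0.6222]), 'opening': np.float64(0.6257), 'contact_force': array([0.13  , 0.1605, 0.0614])}
[312 218  29  33 777] [326.15701416 234.7014157 ] [0.46058206 0.02294615 0.058     ]
```

>>> apply_moves(travel=[[0.25,0.15,-3],[0.25,0.15,-6],[0.25,0.15,-9],[0.25,0.15,-11.5],[0.25,0.15,-13],[0.25,0.15,-14],[0.25,0.15,-14],[0.25,0.15,-14]], roll=[0,0,0,0,0,0,0,0], gripper=[5.5,5.5,5.5,5.5,5.5,5.5,5.5,4.5])

```text
clock: 1.58
tool_pos: [0.4645, 0.0226, 0.0336]
eef_rot: [0.332, 0.624, -0.331, 0.625]
contact_force: [0.1, -0.8, -0.0]
opening: 0.573
```

>>> apply_moves(travel=[[0,0,0],[0,0,0],[0,0,0],[0,0,0],[0,0,0],[0,0,0],[0,0,0.2],[0,0,0.5]], roll=[0,0,0,0,0,0,0,0], gripper=[3.5,2.5,2.5,2.5,2.5,2.5,2.5,2.5])

```text
clock: 2.25
tool_pos: [0.4637, 0.0225, 0.0382]
eef_rot: [0.332, 0.624, -0.332, 0.624]
contact_force: [0.4, 0.1, 0.2]
opening: 0.347
```

>>> apply_moves(travel=[[0,0,3],[0,0,7],[0,0,11],[0,2,15],[0,6,18],[0,10,20],[0,14,21],[0,17.5,21]], roll=[0,0,0,0,0,0,0,0], gripper=[2.5,2.5,2.5,2.5,2.5,2.5,2.5,2.5])

```text
clock: 2.92
tool_pos: [0.4644, 0.1928, 0.2503]
eef_rot: [0.334, 0.623, -0.331, 0.625]
contact_force: [0.7, 1.6, -1.2]
opening: 0.346
```

>>> apply_moves(travel=[[0,0,0],[0,0,0],[0,0,0],[0,0,0],[0,0,0],[0,0,0],[0,0,0],[0,0,0]], roll=[0,0,0,0,0,0,0,0], gripper=[2.5,2.5,2.5,2.5,2.5,2.5,2.5,2.5])

```text
clock: 3.58
tool_pos: [0.4638, 0.1908, 0.2473]
eef_rot: [0.332, 0.624, -0.333, 0.624]
contact_force: [-0.3, -0.4, -0.2]
opening: 0.345
```

```bash
python3 - <<'E'
from look import *
c=snap('wrist','w3');a=snap('scene','sc3');st()
im=np.hstack([c['image'],cv2.resize(a['image'][180:370,80:330],(632,480),interpolation=cv2.INTER_CUBIC)])
cv2.imwrite('pics/v3.png',cv2.resize(im,(800,302),interpolation=cv2.INTER_AREA)[:,:,::-1])
E
```

```text
{'clock': np.float64(3.6833), 'tool_pos': array([0.4638, 0.1912, 0.2474]), 'eef_rot': array([ 0.332 ,  0.6244, -0.3323,  0.6241]), 'opening': np.float64(0.3475), 'contact_force': array([0.3435, 0.4637, 0.1153])}
```

View pics/v3.png

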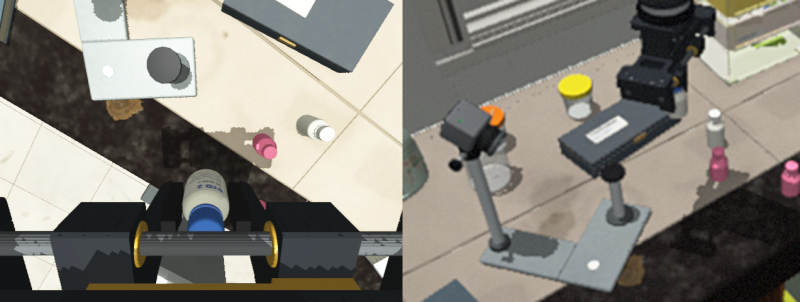

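The wrist view shows the pedestal disc near full-resolution (260,102) and the dot near (172,113). The bottle hangs upright in the fingers. Refining those positions numerically.

```bash
python3 - <<'E'
from h import *
import cv2
c=pickle.load(open('w3.pkl','rb'));g=cv2.cvtColor(c['image'],cv2.COLOR_RGB2GRAY)
roi=g[60:160,130:320]
b=(g[60:150,205:310]<90).astype(np.uint8)
n,l,s,ct=cv2.connectedComponentsWithStats(b)
for i in np.argsort(-s[1:,4])[:2]+1: print('dark',s[i]+[205,60,0,0,0],ct[i]+[205,60])
w=(g[90:135,150:195]>235).astype(np.uint8);n,l,s,ct=cv2.connectedComponentsWithStats(w)
i=1+np.argmax(s[1:,4]);D=ct[i]+[150,90];print('dot',s[i],D,atz(c,D,.01))
cv2.imwrite('pics/w3c.png',cv2.resize(c['image'][40:170,120:330,::-1],None,fx=3.6,fy=3.6,interpolation=cv2.INTER_CUBIC))
E
```

```text
dark [266  84  36  49 485] [288.31340206 117.10309278]
dark [234  96   1  13  13] [234. 102.]
dot [   7    0   38   45 1387] [178.68781543 111.07137707] [0.45769729 0.35411524 0.01      ]
```

View pics/w3c.png

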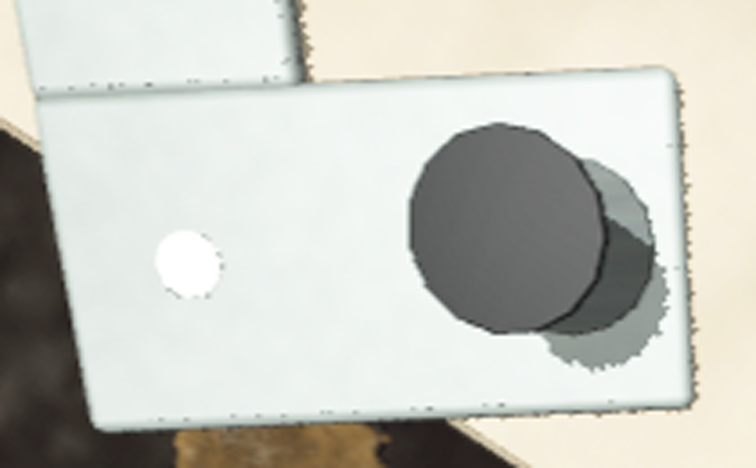

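The crop gives the disc centre at full-resolution (260.3,103.3) and the dot at (172.5,113.3).

```bash
python3 - <<'E'
from h import *
c=pickle.load(open('w3.pkl','rb'))
P=atz(c,(260.3,103.3),.11);D=atz(c,(172.5,113.3),.01);v=P-D
print(P,D,np.hypot(v[0],v[1]),np.degrees(np.arctan2(v[0],-v[1])))
# bottle tops of cap in wrist
p=lambda x,y:np.array([x/.629,y/.629])
print(p(207,214))
d0=np.array(c['R'])@np.array([.4638,.1912,.2474+.027])+c['t'];print('expected cap-top px',d0[:2]/d0[2]*c['fx']+[c['cx'],c['cy']])
E
```

```text
[0.51242133 0.27764651 0.11      ] [0.45266212 0.35804089 0.01      ] 0.10017194814363568 36.624369332095334
[329.09379968 340.22257552]
expected cap-top px [324.13303411 364.58664338]
```

>>> apply_moves(travel=[[2,3.5,0],[4,7,0],[5.1,8.7,0],[5.1,8.7,-2],[5.1,8.7,-5],[5.1,8.7,-7],[5.1,8.7,-8.5],[5.1,8.7,-9]], roll=[0,0,0,0,0,0,0,0], gripper=[2.5,2.5,2.5,2.5,2.5,2.5,2.5,2.5])

```text
clock: 4.35
tool_pos: [0.5133, 0.2778, 0.1549]
eef_rot: [0.33, 0.625, -0.333, 0.623]
contact_force: [-1.0, 0.2, -0.1]
opening: 0.344
```

>>> apply_moves(travel=[[0,0,0],[0,0,-0.2],[0,0,-0.4],[0,0,-0.6],[0,0,-0.8],[0,0,-1.0],[0,0,-1.0],[0,0,-1.0]], roll=[0,0,0,0,0,0,0,0], gripper=[2.5,2.5,2.5,2.5,2.5,2.5,2.5,2.5])

```text
clock: 5.02
tool_pos: [0.5147, 0.2785, 0.1475]
eef_rot: [0.332, 0.624, -0.332, 0.624]
contact_force: [-0.2, 0.2, -0.2]
opening: 0.344
```

```bash
python3 - <<'E'
from look import *
st()
E
```

```text
{'clock': np.float64(5.0167), 'tool_pos': array([0.5147, 0.2785, 0.1475]), 'eef_rot': array([ 0.3319,  0.6245, -0.332 ,  0.6242]), 'opening': np.float64(0.3436), 'contact_force': array([-0.1501,  0.1688, -0.1725])}
```

>>> apply_moves(travel=[[0,0,-0.1],[0,0,-0.2],[0,0,-0.3],[0,0,-0.4],[0,0,-0.4],[0,0,-0.4],[0,0,-0.4],[0,0,-0.4]], roll=[0,0,0,0,0,0,0,0], gripper=[2.5,2.5,2.5,2.5,2.5,2.5,2.5,2.5])

```text
clock: 5.68
tool_pos: [0.5148, 0.2785, 0.144]
eef_rot: [0.332, 0.624, -0.332, 0.624]
contact_force: [-1.7, -0.0, 5.8]
opening: 0.342
```

>>> apply_moves(travel=[[0,0,0.05],[0,0,0.05],[0,0,0.05],[0,0,0.05],[0,0,0.05],[0,0,0.05],[0,0,0.05],[0,0,0.05]], roll=[0,0,0,0,0,0,0,0], gripper=[3.0,3.2,3.5,4.0,4.5,5.0,5.5,5.5])

```text
clock: 6.35
tool_pos: [0.5148, 0.2785, 0.1439]
eef_rot: [0.332, 0.624, -0.332, 0.624]
contact_force: [-0.6, -0.0, -0.3]
opening: 0.626
```

>>> apply_moves(travel=[[0,0,1],[0,0,2],[0,0,4],[0,0,7],[0,0,10],[0,0,12],[0,0,13],[0,0,13]], roll=[0,0,0,0,0,0,0,0], gripper=[5.5,5.5,5.5,5.5,5.5,5.5,5.5,5.5])

```text
clock: 7.02
tool_pos: [0.5161, 0.2791, 0.2771]
eef_rot: [0.334, 0.623, -0.33, 0.625]
contact_force: [-0.5, 0.7, -0.4]
opening: 0.626
```

```bash
python3 - <<'E'
from look import *
from h import atz,ray,tri
c=snap('wrist','w4');a=snap('side','sd4');b=snap('scene','sc4');st()
for n,i in(('w',c),('side',a),('scene',b)):
  hsv=cv2.cvtColor(i['image'],cv2.COLOR_RGB2HSV)
  m=cv2.inRange(hsv,(100,120,60),(125,255,255));k,l,s,ct=cv2.connectedComponentsWithStats(m)
  for j in 1+np.argsort(-s[1:,4])[:3]: print(n,s[j],ct[j].round(1),atz(i,ct[j],.166).round(4))
E
```

```text
{'clock': np.float64(7.1667), 'tool_pos': array([0.5139, 0.2782, 0.2728]), 'eef_rot': array([ 0.3312,  0.6249, -0.3327,  0.6238]), 'opening': np.float64(0.6241), 'contact_force': array([-0.2551, -0.1343, -0.2507])}
w [312 230  30  34 770] [326.4 246.8] [0.5121 0.2763 0.166 ]
side [305 334   8  10  56] [308.8 338.2] [ 0.4478 -0.2867  0.166 ]
side [422 383  17  11  27] [429.7 389.4] [ 0.639  -0.3952  0.166 ]
side [328 167   5   6  26] [329.9 169.3] [0.511  0.2723 0.166 ]
scene [406 302  30  30 218] [418.5 317.5] [0.1127 0.01   0.166 ]
scene [  0 385  23  15  93] [ 10.7 391.8] [0.4564 0.7183 0.166 ]
scene [278 449  10  11  84] [282.4 453.6] [0.0568 0.4081 0.166 ]
```

>>> apply_moves(travel=[[0,-3.5,0],[-1,-7,0],[-2,-11,0],[-3,-15,0],[-4,-19,0],[-5,-23,0],[-6,-27,0],[-7,-30,0]], roll=[0,0,0,0,0,0,0,0], gripper=[5.5,5.5,5.5,4,3.2,3.2,3.2,3.2])

```text
clock: 7.83
tool_pos: [0.4427, -0.0248, 0.2727]
eef_rot: [0.332, 0.625, -0.334, 0.623]
contact_force: [0.2, -0.8, -0.1]
opening: 0.364
```

```bash
python3 - <<'E'
from look import *
st();print(r.get_state()['q'].round(3) if hasattr(r.get_state()['q'],'round') else r.get_state()['q'])
E
```

```text
{'clock': np.float64(7.8333), 'tool_pos': array([ 0.4427, -0.0248,  0.2727]), 'eef_rot': array([ 0.3317,  0.6248, -0.3338,  0.623 ]), 'opening': np.float64(0.3642), 'contact_force': array([ 0.1959, -0.7963, -0.1289])}
[-0.153  0.433  0.152  2.07  -0.103  0.65  -0.913]
```

>>> apply_moves(travel=[[0,-3.5,0],[-0.5,-7,0],[-1,-11,0],[-1.5,-15,0],[-2,-19,0],[-2.8,-23,-1],[-2.8,-27,-3],[-2.8,-30,-5]], roll=[-7,-14,-21,-28,-35,-42,-49,-50.4], gripper=[3.2,3.2,3.2,3.2,3.2,3.2,3.2,3.2])

```text
clock: 8.5
tool_pos: [0.4156, -0.3241, 0.2227]
eef_rot: [-0.567, -0.422, 0.568, -0.422]
contact_force: [0.7, 0.1, 0.2]
opening: 0.362
```

>>> apply_moves(travel=[[0,0,0],[0,0,0],[0,0,0],[0,0,0],[0,0,0],[0,0,0],[0,0,0],[0,0,0]], roll=[0,0,0,0,0,0,0,0], gripper=[3.2,3.2,3.2,3.2,3.2,3.2,3.2,3.2])

```text
clock: 9.17
tool_pos: [0.4171, -0.321, 0.2243]
eef_rot: [0.566, 0.424, -0.566, 0.424]
contact_force: [-0.4, 0.3, -0.7]
opening: 0.363
```

```bash
python3 - <<'E'
from look import *
from h import atz
from scipy.spatial.transform import Rotation as Ro
st();c=snap('wrist','w5')
s=r.get_state();z=Ro.from_quat(s['eef_rot']).apply([0,0,1]);print('jaw',np.degrees(np.arctan2(z[1],z[0])),np.round(s['q'],2))
hsv=cv2.cvtColor(c['image'],cv2.COLOR_RGB2HSV)
m=cv2.inRange(hsv,(0,150,70),(8,255,255))|cv2.inRange(hsv,(172,150,70),(180,255,255))
k,l,st_,ct=cv2.connectedComponentsWithStats(m)
for j in 1+np.argsort(-st_[1:,4])[:3]: print(st_[j],ct[j].round(1),atz(c,ct[j],.085).round(4))
E
```

```text
{'clock': np.float64(9.1667), 'tool_pos': array([ 0.4171, -0.321 ,  0.2243]), 'eef_rot': array([ 0.5661,  0.4238, -0.5658,  0.4239]), 'opening': np.float64(0.363), 'contact_force': array([-0.436 ,  0.2566, -0.6872])}
jaw -106.35276217767256 [ 0.36  0.63  0.34  1.91 -0.32  0.66 -0.96]
[321 217  18  22 334] [329.3 227.3] [ 0.4174 -0.3239  0.085 ]
[604 281  36  45 322] [617.7 307.3] [ 0.2866 -0.53    0.085 ]
[603 247  37  18 187] [621.9 256. ] [ 0.3313 -0.5356  0.085 ]
```

View pics/w5.png

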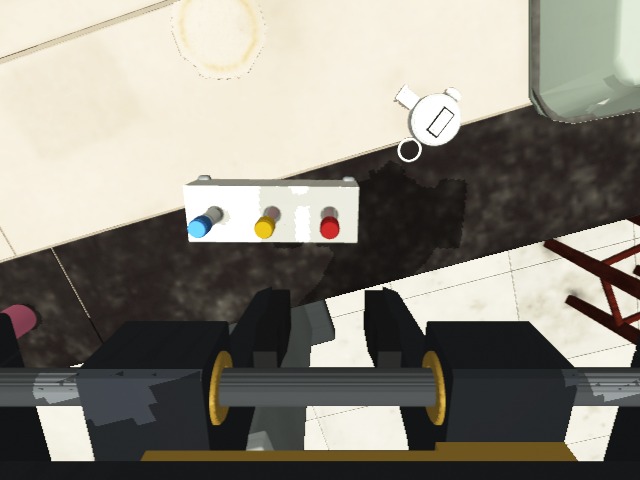

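The wrist view shows red as the rightmost tube at (329,227), with the block square to the jaws and yellow (264,227) well clear. The counter is at (435,120), also clear. Descending now.

>>> apply_moves(travel=[[0,-0.2,-3],[0,-0.2,-6],[0,-0.2,-9],[0,-0.2,-12],[0,-0.2,-14],[0,-0.2,-15],[0,-0.2,-15.7],[0,-0.2,-15.7]], roll=[0,0,0,0,0,0,0,0], gripper=[3.2,3.2,3.2,3.2,3.2,3.2,3.2,3.2])

```text
clock: 9.88
tool_pos: [0.4166, -0.3234, 0.0663]
eef_rot: [-0.566, -0.424, 0.566, -0.423]
contact_force: [0.7, -0.1, 1.0]
opening: 0.364
```

>>> apply_moves(travel=[[0,0,0],[0,0,0],[0,0,0],[0,0,0],[0,0,0],[0,0,0],[0,0,0],[0,0,0]], roll=[0,0,0,0,0,0,0,0], gripper=[3.2,2.2,1.2,0.8,0.8,0.8,0.8,0.8], newtons=8)

```text
clock: 10.55
tool_pos: [0.4173, -0.3238, 0.0676]
eef_rot: [0.566, 0.423, -0.566, 0.424]
contact_force: [0.6, 0.3, 6.5]
opening: 0.14
```

>>> apply_moves(travel=[[0,0,0],[0,0,0.3],[0,0,0.6],[0,0,1.0],[0,0,1.5],[0,0,2.0],[0,0,2.0],[0,0,2.0]], roll=[0,0,0,0,0,0,0,0], gripper=[0.8,0.8,0.8,0.8,0.8,0.8,0.8,0.8])

```text
clock: 11.22
tool_pos: [0.417, -0.3236, 0.0873]
eef_rot: [0.566, 0.423, -0.566, 0.424]
contact_force: [0.1, 0.4, -0.6]
opening: 0.139
```

```bash
python3 - <<'E'
from look import *
st();a=snap('side','sd6');w=snap('wrist','w6')
A=cv2.resize(a['image'][310:430,250:370],(400,400),interpolation=cv2.INTER_CUBIC);B=cv2.resize(w['image'][160:360,220:420],(400,400),interpolation=cv2.INTER_CUBIC)
cv2.imwrite('pics/v6.png',np.hstack([A,B])[:,:,::-1])
E
```

```text
{'clock': np.float64(11.2167), 'tool_pos': array([ 0.417 , -0.3236,  0.0873]), 'eef_rot': array([ 0.5662,  0.4235, -0.5661,  0.4237]), 'opening': np.float64(0.1388), 'contact_force': array([ 0.0888,  0.3691, -0.5739])}
```

View pics/v6.png

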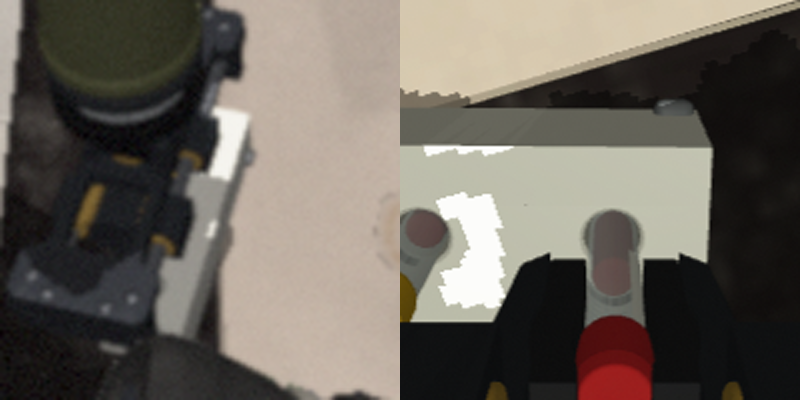

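Wrist view: the red tube is held between the pads and its foot is still in the hole. I'll check where the cap sits relative to the pads.

```bash
python3 - <<'E'
from h import *
import cv2
c=pickle.load(open('w6.pkl','rb'));R=np.array(c['R'])
hsv=cv2.cvtColor(c['image'],cv2.COLOR_RGB2HSV)
m=cv2.inRange(hsv,(0,150,50),(8,255,255))|cv2.inRange(hsv,(172,150,50),(180,255,255))
k,l,s,ct=cv2.connectedComponentsWithStats(m)
print([s[j] for j in 1+np.argsort(-s[1:,4])[:2]])
cam=-R.T@c['t'];T=np.array([.417,-.3236]);u=(cam[:2]-T);u/=np.linalg.norm(u)
def px(P): q=R@P+c['t'];return (q[:2]/q[2]*c['fx']+[c['cx'],c['cy']]).round(1)
for dz in(0,5,10,15,20,25,30):  # height above TCP, near & far side of a 15 mm cap
  print(dz,px(np.r_[T+u*.0075,.0873+dz/1e3]),px(np.r_[T-u*.0075,.0873+dz/1e3]))
E
```

```text
[array([ 308,  318,   39,   50, 1714], dtype=int32)]
0 [325.  307.5] [324.6 340.5]
5 [324.9 313.7] [324.6 347.6]
10 [324.9 320.4] [324.5 355.2]
15 [324.8 327.6] [324.4 363.3]
20 [324.7 335.2] [324.3 372. ]
25 [324.6 343.5] [324.2 381.4]
30 [324.5 352.5] [324.1 391.5]
```

>>> apply_moves(travel=[[0,0,1],[0,0,2.5],[0,0,4],[0,0,5],[0,0,5.2],[1.5,-0.45,5.2],[3,-0.9,5.2],[4.3,-1.27,5.2]], roll=[0,0,0,0,0,0,0,0], gripper=[0.8,0.8,0.8,0.8,0.8,0.8,0.8,0.8])

```text
clock: 11.98
tool_pos: [0.4604, -0.3362, 0.1389]
eef_rot: [0.566, 0.424, -0.566, 0.423]
contact_force: [0.0, -0.0, -0.8]
opening: 0.14
```

>>> apply_moves(travel=[[0,0,0],[0,0,-1],[0,0,-3],[0,0,-5],[0,0,-6],[0,0,-6.4],[0,0,-6.4],[0,0,-6.4]], roll=[0,0,0,0,0,0,0,0], gripper=[0.8,0.8,0.8,0.8,0.8,0.8,0.8,0.8])

```text
clock: 12.65
tool_pos: [0.4594, -0.3364, 0.0751]
eef_rot: [-0.566, -0.424, 0.566, -0.423]
contact_force: [0.8, -0.3, 0.2]
opening: 0.138
```

>>> apply_moves(travel=[[-0.6,0.18,0],[-1.1,0.33,0],[-1.6,0.47,0],[-2.0,0.59,0],[-2.4,0.71,0],[-2.8,0.82,0],[-3.1,0.91,0],[-3.45,1.02,0]], roll=[0,0,0,0,0,0,0,0], gripper=[0.8,0.8,0.8,0.8,0.8,0.8,0.8,0.8], newtons=4)

```text
clock: 13.32
tool_pos: [0.4252, -0.326, 0.075]
eef_rot: [0.566, 0.424, -0.566, 0.424]
contact_force: [1.6, -0.1, 0.5]
opening: 0.14
```

```bash
python3 - <<'E'
from look import *
st();w=snap('wrist','w7');a=snap('side','sd7');b=snap('scene','sc7');st()
A=cv2.resize(b['image'][190:270,350:450],(400,320),interpolation=cv2.INTER_CUBIC);B=cv2.resize(w['image'][120:400,150:500],(400,320),interpolation=cv2.INTER_CUBIC)
cv2.imwrite('pics/v7.png',np.hstack([A,B])[:,:,::-1])
E
```

```text
{'clock': np.float64(13.3167), 'tool_pos': array([ 0.4252, -0.326 ,  0.075 ]), 'eef_rot': array([ 0.5662,  0.4235, -0.5661,  0.4237]), 'opening': np.float64(0.1398), 'contact_force': array([ 1.6431, -0.1457,  0.5011])}
{'clock': np.float64(13.4667), 'tool_pos': array([ 0.4247, -0.3258,  0.0749]), 'eef_rot': array([-0.5661, -0.4239,  0.5664, -0.4231]), 'opening': np.float64(0.14), 'contact_force': array([ 0.8459, -0.5139,  0.233 ])}
```

View pics/v7.png

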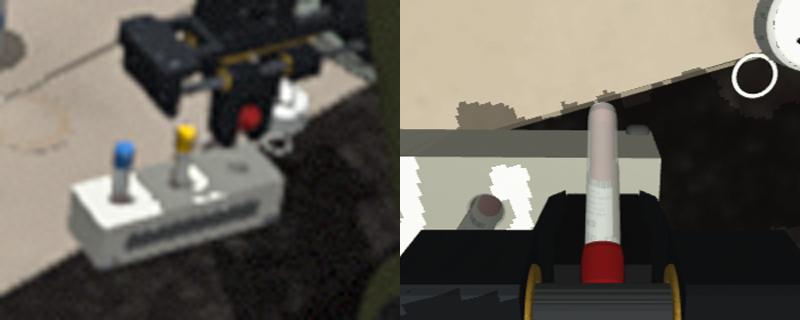

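The tube is tilted over the block edge. In the wrist view its foot is at (327,210), its cap edge at (328,332), and yellow and blue are still in place. Measuring the tilt.

```bash
cat > tilt.py <<'E'
from h import *
from scipy.optimize import least_squares
def fit(c,T,foot,cap,G=.005):
    "T: TCP; foot,cap: wrist pixel rows of foot tip and near cap rim; returns tilt deg, s of grasp"
    R=np.array(c['R']);cam=-R.T@c['t'];u=np.r_[(cam-T)[:2],0];u/=np.linalg.norm(u);z=np.array([0,0,1.])
    row=lambda P:(R@P+c['t'])[1]/(R@P+c['t'])[2]*c['fy']+c['cy']
    def f(p):
        th,s=p;a=-np.sin(th)*u+np.cos(th)*z;n=np.cos(th)*u+np.sin(th)*z;g=T+z*G
        F=g-a*s/10
        return [row(F+.0)-foot,row(F+a*.062+n*.0075)-cap]
    x=least_squares(f,[.5,.6]).x;return np.degrees(x[0]),x[1]*100
E
python3 - <<'E'
from tilt import *
c=pickle.load(open('w7.pkl','rb'))
for T in([.4252,-.326,.075],[.4247,-.3258,.0749]): print(fit(c,np.array(T),210,331.7),fit(c,np.array(T),208,331),fit(c,np.array(T),212,334))
E
```

```text
(np.float64(39.51634501832902), np.float64(59.18698924917183)) (np.float64(40.511862444354136), np.float64(59.596716783975786)) (np.float64(39.16613721536558), np.float64(58.266549864982444))
(np.float64(39.73080446686146), np.float64(59.64534028407583)) (np.float64(40.727472603833746), np.float64(60.05304990816327)) (np.float64(39.38303564461622), np.float64(58.724232089120434))
```

```bash
sed -i 's/return \[row(F+.0)-foot/C=F+a*.0065;sp=min(row(C+.0065*(np.cos(k)*u+np.sin(k)*z)) for k in np.linspace(-1,3,200));return [sp-foot/' tilt.py
python3 - <<'E'
from tilt import *
c=pickle.load(open('w7.pkl','rb'))
T=np.array([.4252,-.326,.075])
print(fit(c,T,210,331.7),fit(c,T+[.00192,-.00056,0],210,331.7),fit(c,T,210,331.7,.007))
E
```

```text
(np.float64(37.57574308950903), np.float64(58.89676320005521)) (np.float64(36.79796717490349), np.float64(56.946088227688506)) (np.float64(36.991114068653516), np.float64(59.93351805362095))
```

>>> apply_moves(travel=[[0,0,0],[0,0,0],[0,0,1.5],[0,0,4],[0,0,7],[0,0,10],[0,1,13],[0,3,16]], roll=[0,0,0,0,0,4,10,16], gripper=[0.5,0.5,0.5,0.5,0.5,0.5,0.5,0.5], newtons=20)

```text
clock: 14.13
tool_pos: [0.4246, -0.298, 0.2363]
eef_rot: [-0.501, -0.498, 0.502, -0.499]
contact_force: [0.1, -0.2, -1.0]
opening: 0.135
```

>>> apply_moves(travel=[[0,3,1],[0.5,7,2],[1,11,2],[1.5,15,2],[2,19,2],[2.2,22,2],[2.5,24,2],[2.5,25,2]], roll=[6,12,18,24,30,36,36.9,36.9], gripper=[0.5,0.5,0.5,0.5,0.5,0.5,0.5,0.5])

```text
clock: 14.8
tool_pos: [0.4505, -0.0425, 0.2548]
eef_rot: [0.317, 0.633, -0.316, 0.632]
contact_force: [-0.6, -0.2, 0.2]
opening: 0.133
```

>>> apply_moves(travel=[[0,0,0],[0,0,0],[0,0,0],[0,0,0],[0,0,0],[0,0,0],[0,0,0],[0,0,0]], roll=[0,0,0,0,0,0,0,0], gripper=[0.5,0.5,0.5,0.5,0.5,0.5,0.5,0.5])

```text
clock: 15.47
tool_pos: [0.4502, -0.0463, 0.2549]
eef_rot: [0.318, 0.631, -0.319, 0.631]
contact_force: [-0.7, 0.3, -0.5]
opening: 0.138
```

```bash
python3 - <<'E'
from look import *
w=snap('wrist','w8');a=snap('side','sd8');b=snap('scene','sc8');st();T=r.get_state()['tool_pos']
def cr(c,h=30,S=400):
  q=np.array(c['R'])@(T-[0,0,.01])+c['t'];p=q[:2]/q[2]*c['fx']+[c['cx'],c['cy']];x,y=(p-h).astype(int);print(x,y,h)
  return cv2.resize(c['image'][y:y+2*h,x:x+2*h],(S,S),interpolation=cv2.INTER_CUBIC)
cv2.imwrite('pics/v8.png',np.hstack([cr(b),cr(a)])[:,:,::-1])
E
```

```text
{'clock': np.float64(15.6167), 'tool_pos': array([ 0.4503, -0.046 ,  0.2549]), 'eef_rot': array([ 0.3182,  0.6315, -0.3184,  0.6313]), 'opening': np.float64(0.1348), 'contact_force': array([ 0.0262, -0.4095, -0.5457])}
304 173 30
277 189 30
```

View pics/v8.png

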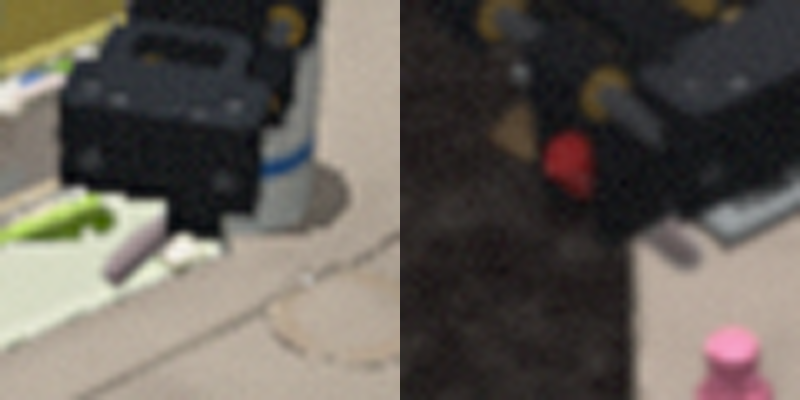

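The scene view shows the foot at about (321,214). The side view shows the foot at about (320,227) and the cap at (302,214). I'll triangulate the foot.

```bash
python3 - <<'E'
from h import *
L=lambda n:pickle.load(open(n+'.pkl','rb'))
b,a=L('sc8'),L('sd8');T=np.array([.4503,-.046,.2549]);G=T+[0,0,.005]
S=lambda x,y:(304+x*.15,173+y*.15)
D=lambda x,y:(277+(x-400)*.15,189+y*.15)
h=np.array([np.cos(np.radians(36.5)),np.sin(np.radians(36.5)),0])
for s,dd in((S(116,270),D(684,253)),(S(112,275),D(690,260)),(S(119,266),D(680,249))):
  F,e=tri(ray(b,s),ray(a,dd));v=F-G
  print(F.round(4),round(e,4),'len',np.linalg.norm(v).round(4),'tilt',np.degrees(np.arctan2(v@h,-v[2])).round(1),'lateral',(v@np.array([-h[1],h[0],0])).round(4))
  a1=v/np.linalg.norm(v)
# side-view direction from cap centre
F,e=tri(ray(b,S(116,270)),ray(a,D(684,253)))
q=D(570,165)
for th in (25,30,35,40):
  t=np.radians(th);ax=-np.sin(t)*h+np.cos(t)*np.array([0,0,1])
  def px(c,P):
    k=np.array(c['R'])@P+c['t'];return (k[:2]/k[2]*c['fx']+[c['cx'],c['cy']])
  print(th,'dir side',(px(a,G+ax*.013)-px(a,G-ax*.053)).round(1),'dir scene foot->+15mm',(px(b,G-ax*.038)-px(b,G-ax*.053)).round(1))
print('seen side',np.array(q)-D(684,253),'scene',np.array(S(150,228))-S(116,270))
E
```

```text
[ 0.4752 -0.0274  0.2075] 0.0001 len 0.0609 tilt 30.7 lateral 0.0002
[ 0.4771 -0.027   0.2043] 0.0002 len 0.0646 tilt 30.5 lateral -0.0007
[ 0.4741 -0.0279  0.2098] 0.0001 len 0.0583 tilt 30.8 lateral 0.0004
25 dir side [-11.8 -17.3] dir scene foot->+15mm [ 2.7 -4. ]
30 dir side [-13.7 -15.3] dir scene foot->+15mm [ 3.1 -3.7]
35 dir side [-15.4 -13.3] dir scene foot->+15mm [ 3.5 -3.4]
40 dir side [-17.1 -11.1] dir scene foot->+15mm [ 3.9 -3.1]
seen side [-17.1 -13.2] scene [ 5.1 -6.3]
```

>>> apply_moves(travel=[[0,3,0.5],[0,7,1],[-0.2,11,1.5],[-0.4,15,1.5],[-0.6,19,1.5],[-0.6,23,1.5],[-0.6,26,1.5],[-0.6,28,1.5]], roll=[0,0,0,0,0,0,0,0], gripper=[0.5,0.5,0.5,0.5,0.5,0.5,0.5,0.5])

```text
clock: 16.28
tool_pos: [0.4435, 0.2385, 0.2698]
eef_rot: [0.317, 0.633, -0.316, 0.632]
contact_force: [0.8, -0.0, 0.0]
opening: 0.136
```

>>> apply_moves(travel=[[0,2,0],[0,4,0],[0,6,0],[0,8,0],[0,10,0],[0,11,0],[0,11.6,0],[0,11.6,0]], roll=[0,0,0,0,0,0,0,0], gripper=[0.5,0.5,0.5,0.5,0.5,0.5,0.5,0.5])

```text
clock: 16.95
tool_pos: [0.4439, 0.3509, 0.2697]
eef_rot: [0.318, 0.632, -0.318, 0.631]
contact_force: [-0.1, -0.7, 0.2]
opening: 0.134
```

```bash
python3 - <<'E'
from look import *
from scipy.spatial.transform import Rotation as Ro
st();s=r.get_state();z=Ro.from_quat(s['eef_rot']).apply([0,0,1]);print('jaw',np.degrees(np.arctan2(z[1],z[0])))
print('go cm',((np.array([.4442,.3515,.184])-s['tool_pos'])*100).round(2))
E
```

```text
{'clock': np.float64(16.95), 'tool_pos': array([0.4439, 0.3509, 0.2697]), 'eef_rot': array([ 0.3177,  0.6319, -0.3179,  0.6315]), 'opening': np.float64(0.1337), 'contact_force': array([-0.0965, -0.6818,  0.2438])}
jaw -53.40861161945827
go cm [ 0.03  0.06 -8.57]
```

>>> apply_moves(travel=[[0,0,-1],[0,0,-2.5],[0,0,-4],[0,0,-5.5],[0,0,-7],[0,0,-8],[0,0,-8.5],[0,0,-8.5]], roll=[0,0,0,0,0,0,0,0], gripper=[0.5,0.5,0.5,0.5,0.5,0.5,0.5,0.5])

```text
clock: 17.62
tool_pos: [0.4439, 0.3487, 0.1838]
eef_rot: [0.318, 0.632, -0.32, 0.631]
contact_force: [-0.0, -0.1, -0.5]
opening: 0.139
```

>>> apply_moves(travel=[[0,0,0],[0,0,0],[0,0,0],[0,0,0],[0,0,0],[0,0,0],[0,0,0],[0,0,0]], roll=[0,0,0,0,0,0,0,0], gripper=[0.5,0.5,0.5,0.5,0.5,0.5,0.5,0.5])

```text
clock: 18.28
tool_pos: [0.4443, 0.3501, 0.185]
eef_rot: [0.318, 0.632, -0.318, 0.631]
contact_force: [-0.2, -0.5, -0.6]
opening: 0.138
```

```bash
python3 - <<'E'
from look import *
w=snap('wrist','w9');a=snap('side','sd9');b=snap('scene','sc9');st();T=r.get_state()['tool_pos']
def cr(c,h,dx=0,dy=0,S=400):
  q=np.array(c['R'])@(T-[0,0,.01])+c['t'];p=q[:2]/q[2]*c['fx']+[c['cx']+dx,c['cy']+dy];x,y=(p-h).astype(int);print(x,y,h)
  return cv2.resize(c['image'][y:y+2*h,x:x+2*h],(S,S),interpolation=cv2.INTER_CUBIC)
cv2.imwrite('pics/v9.png',np.hstack([cr(b,40),cr(a,40)])[:,:,::-1])
cv2.imwrite('pics/v9w.png',w['image'][:,:,::-1])
E
```

```text
{'clock': np.float64(18.4333), 'tool_pos': array([0.4442, 0.35  , 0.1849]), 'eef_rot': array([ 0.3181,  0.6315, -0.3184,  0.6313]), 'opening': np.float64(0.1353), 'contact_force': array([0.182 , 0.24  , 0.0589])}
155 258 40
265 113 40
```

View pics/v9.png

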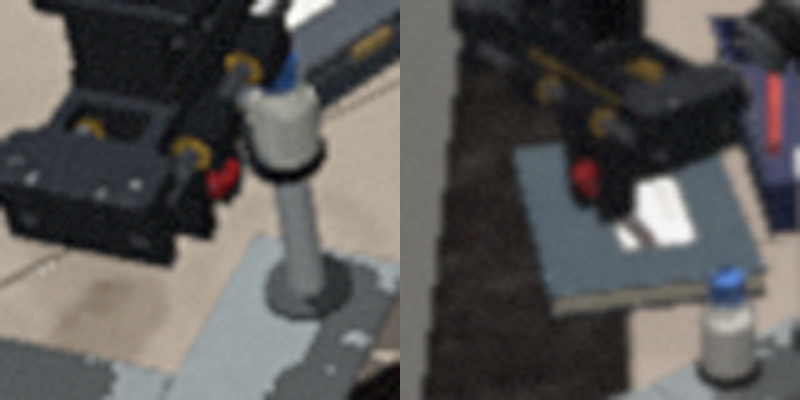

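View pics/v9w.png

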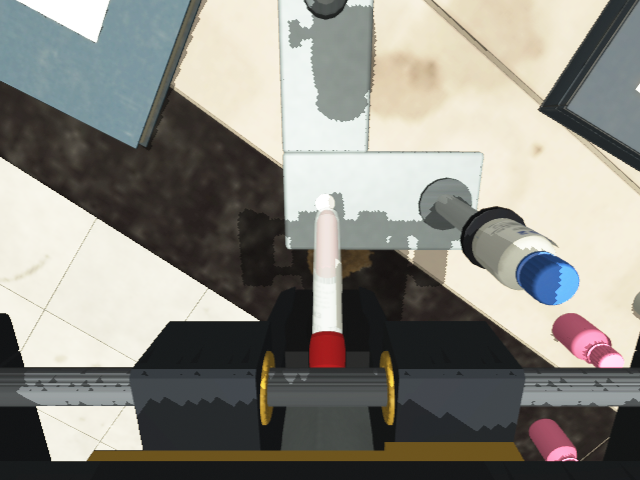

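```bash
python3 - <<'E'
from tilt import *
import cv2
L=lambda n:pickle.load(open(n+'.pkl','rb'))
w,a=L('w9'),L('sd9');T=np.array([.4442,.35,.1849]);G=T+[0,0,.005]
print('dot',atz(w,(323,202),.01).round(4))
h=np.array([np.cos(np.radians(36.5)),np.sin(np.radians(36.5)),0])
for p,q in(((327,213),(313.6,160)),((327,210),(314,161)),((327,213),(313,159))):
  F,e=tri(ray(w,p),ray(a,q));v=F-G;print('foot',F.round(4),'gap',round(e,4),'len',np.linalg.norm(v).round(4),'tilt',np.degrees(np.arctan2(v@h,-v[2])).round(1))
print('fit',fit(w,T,209,331.5))
hsv=cv2.cvtColor(w['image'],cv2.COLOR_RGB2HSV);m=cv2.inRange(hsv,(100,150,80),(125,255,255));k,l,s,ct=cv2.connectedComponentsWithStats(m);j=1+np.argmax(s[1:,4]);print('bottle cap',ct[j],atz(w,ct[j]+[6,4],.17).round(4),atz(w,ct[j],.166).round(4))
for th,sg in((31,65),(34,62),(37,59)):
  t=np.radians(th);ax=-np.sin(t)*h+np.cos(t)*np.array([0,0,1]);M=G-ax*(sg-41)/1e3;print(th,sg,'mid err mm',((M-[.453,.358,.17])*1e3).round(1))
E
```

```text
dot [0.4525 0.3597 0.01  ]
foot [0.4694 0.3702 0.139 ] gap 0.0052 len 0.0603 tilt 32.4
foot [0.4702 0.3705 0.1354] gap 0.0047 len 0.0638 tilt 31.3
foot [0.4689 0.3707 0.1419] gap 0.0075 len 0.0578 tilt 33.8
fit (np.float64(37.934367207624994), np.float64(58.41719748645819))
bottle cap [542.33508772 276.74035088] [0.5108 0.28   0.17  ] [0.5106 0.2804 0.166 ]
31 65 mid err mm [ 1.1 -0.6 -0.7]
34 62 mid err mm [ 0.6 -1.   2.5]
37 59 mid err mm [-0.1 -1.6  5.5]
```

```bash
python3 - <<'E'
from look import *
st();print(r.finish_job());st()
E
```

```text
{'clock': np.float64(18.4333), 'tool_pos': array([0.4442, 0.35  , 0.1849]), 'eef_rot': array([ 0.3181,  0.6315, -0.3184,  0.6313]), 'opening': np.float64(0.1353), 'contact_force': array([0.182 , 0.24  , 0.0589])}
the job is handed in; nothing more can be done
None
the job is handed in; nothing more can be done
```

The job is handed in at 18.4 s. The blue-capped bottle stands released on the pedestal, and the red-capped tube is held still at the focus point with its cap leaning away from the camera. No verdict was reported.

**How the tube was tilted:** the moves can only turn the gripper about the vertical. So I drew the tube out, pressed it lightly against the block's top edge to lean it in the pads, then gripped it with 20 N and carried it to the camera.

**Last checks:**
- **Bottle:** upright, about 1–4 mm from the pedestal centre (limit 13 mm).
- **Tube position:** its middle is within about 1–6 mm of the focus (limit 22 mm).
- **Tube lean:** my measurements disagree here. The block-edge geometry and two-camera triangulation gave 30.5–34°. A fit to the wrist picture alone gave about 37–38°, and a rough side-view reading also came out near 37°. The target is 30° with about 11.5° allowed, so every estimate is inside the limit.
- **Other things:** yellow and blue were still in their holes at my last look at the block, during the tilting. I did not measure the white-capped bottle or the counter again afterwards. Force readings stayed near zero on the way to the focus and at the end.

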